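# Lean the order board, hold up the kit tray

## Robot

A 7-joint arm with a two-finger parallel gripper is mounted at the origin on the work surface. World frame = base frame: x ahead of the robot, y to its left, z up, the work surface at z = 0. Lengths are in m, angles in rad, forces in N, time in s.
With the tool pointing down it reaches from about 0.4 to 0.75 m from the base axis. Payload 19.5 kg.
Tool frame: the origin (TCP) lies between the finger pads; the fingertips stand 22 mm ahead of it and the grasp point (between the pads) lies 3 mm ahead of it; z points along the fingers, y is the direction in which the jaws open and shut (so a half turn about z gives the same grasp; the last joint's range is limited). The gripper opens to 85 mm and grips with 20 to 120 N. Pads are 22 mm wide; open, the fingers measure 114 mm over their backs; the gripper's body (76 mm by 85 mm) begins 54 mm behind the grasp point. The pads swing forward as they close: fully open they stand 13 mm farther back than shut.
Start: joints at [1.212, 0.707, -0.028, 1.485, 0.022, 0.951, -0.075], TCP at [0.179, -0.546, 0.253] pointing down, gripper open.
Joint ranges: [-2.71, 2.71], [-0.32, 2.16], [-1.57, 1.52], [0, 2.45], [-1.46, 4.6], [0, 2.02], [-2.83, 2.83]. Speed limits (rad/s): [1.89, 1.89, 2.57, 2.57, 3.01, 3.01, 3.01].

## Interface

Orientations are given as a 3x3 rotation matrix whose columns are the frame's x, y, z axes.
In Python, from cell import manip gives the robot as it stands.
- The arm moves only by the shell command python3 -m handwheel 'ROWS' [OPENING]. ROWS is a JSON object of lists of equal length, an entry for each row: "dp": the shift along the tool's x, y, z in cm, a list of three; "roll": the turn about the tool's z in rad. In form: {"dp": [[dx, dy, dz], ...], "roll": [roll, ...]}. A call has 1 to 12 rows; each row shifts and turns the pose as measured when the row begins, along the tool's axes as they then stand; what a row does not reach is not made up. A row lasts 1/8 s, in which the tool goes at most 62.5 mm and 10.7 degrees, less where a joint would pass 70% of its speed; a pose out of reach is approached as far as the arm can. A call with a gripper value outside its range is refused whole. OPENING is the closure, from 0 (fully open) to 1 (shut), set as the call begins (- or left out, the last holds). The fingers move at their own pace and stop on an object; the grip force is fixed at half the most. Time passes only in rows, so rows that do not move let the fingers close. It gives the time, the measured TCP pose, the force and the opening at its end, in the units of the state.
- manip.get_obs(): the state, without advancing time (a new reading comes with each control period).
- manip.get_image(name): name is "side" or "top"; returns a dict with "pixels" (384x512x3 uint8, red, green, blue), "fx", "fy", "cx", "cy" (pixels), "eye" and "rotation" of the camera in the world. Camera axes: x right, y down, z forward; pixel columns grow to the right and rows downward; lengths in m; the calibration is good to about 2 mm. A picture is of the moment at which its call begins. There is no depth.
- manip.job_done(): hands the job in, once; it reports no verdict.
The state is a dict: "t": time; "q": joint angles; "joint_velocities": joint speeds; "joint_efforts": joint torques, N m; "position": TCP position; "tcp_rot": TCP orientation; "contact_force": force on the tool from outside, world axes, zero at the start; "ft_torque": the same for the moment, N m; "finger_gap": finger opening in m.
Only numpy, scipy, OpenCV 4.12 (cv2) and the standard library are available. Lean on these libraries where they do the work, as an engineer would, in place of code of your own. Each camera call takes 0.05 s, during which the arm holds its last target.

## Task

Take the order board out of the slot of the kit tray and lean it, same long edge down on the bench, at a clear angle against a side of the low cardboard carton, and let go of it. Then lift the kit tray by its handle bar and finish while holding it still and level, at least 10 cm clear of the bench, with its three parts still inside; do not tip the tray on the way and leave everything else on the bench where it is.

Things in the scene. Friction and masses are not known exactly. Their poses are not given: they have to be found in the camera images.
- tray: Kit tray: loose grey plastic tote 150 (x) x 200 (y) mm, walls 45 mm high, 4 mm floor, about 0.6 kg with parts. Origin: centre of underside; z up, y along its long side. A handle bar runs along y over the middle between two end posts. At -x, 65.5 mm from the origin, a slot along y (11 mm wide, 41 deep) holds the order board. Four compartments hold the parts.
- tray_handle (a point): Middle of the tray's handle bar, in the centre of its section. Bar 16 mm wide (x), 18 mm tall (z), 200 mm long (y, clear between posts 184 mm); its centre 105 mm over the tray's underside. Axes as the tray's. Open space of more than 50 mm below the bar.
- board: Order board: stiff white plastic slab 8 (x) x 150 (y) x 140 mm (z), 0.17 kg, grey pictures on its -x face. Starts upright in the tray's slot on the tray floor (4 mm up), with 1.5 mm play each side (may lean a few degrees), up to 12 mm off the slot's middle in y. Origin: middle of its bottom long edge; z towards its top edge.
- board_top (a point): Middle of the board's top edge, 140 mm from the origin along the board's z.
- carton: Low cardboard carton, full and heavy, does not move: 140 (x) x 220 (y) x 75 mm tall, closed flat top. Origin: centre of its underside; its -x face, 70 mm from the origin, looks roughly to the robot and has free bench in front of it.
- bushing: Steel ring, 42 mm outside, 18 mm tall, loose in a compartment of the tray; origin: centre of its underside.
- adapter: Black block 36 x 44 x 26 mm, loose in a compartment of the tray; origin: centre of its underside.
- foot: Black rubber machine foot, 40 mm flange, 30 mm tall, loose in a compartment of the tray; origin: centre of its underside.
- jar: Bystander: lidded jar, 40 mm across, 60 mm tall, standing between tray and carton; origin: centre of its underside.
- pencup: Bystander: grey cup with three pens, 60 mm across, pens to 125 mm tall; origin: centre of its underside.
- can: Bystander: can, 60 mm across, 100 mm tall, at the back; origin: centre of its underside.
- screwdriver: Bystander: screwdriver lying on the robot's right; origin: its underside, near the middle.

How it is judged:
On the way, in this order (a step that is already met when the one before it is completed fails the run):
1. the board leans on the carton, its bottom edge on the bench, released (angle between board's own z axis and vertical between 0.12 and 0.75 rad and height (world z) of board below 0.02 m and contact force between board and carton above 0.05 N and contact force between board and the fingers below 0.1 N and contact force between board and tray below 0.05 N and linear speed of board below 0.03 m/s), for 0.3 s.
2. the tray is held level and still, clear of the bench (height (world z) of tray above 0.09 m and angle between tray's own z axis and vertical below 0.1 rad and linear speed of tray below 0.03 m/s and angular speed of tray below 0.15 rad/s and contact force between tray and the fingers above 1 N and contact force between tray and carton below 0.05 N and contact force between tray and board below 0.05 N), for 1 s.
At the end, for the whole second after the job is handed in: Tray over 90 mm up, within 0.10 rad of level, under 30 mm/s and 0.15 rad/s, in the fingers, off carton and board, its three parts inside; board at rest against the carton, bottom edge under 20 mm high, 0.12 to 0.75 rad off vertical, clear of fingers and tray (all of step 1 and all of step 2 and x of bushing in the frame of tray between -0.071 and 0.071 m and y of bushing in the frame of tray between -0.096 and 0.096 m and z of bushing in the frame of tray between -0.005 and 0.045 m and x of adapter in the frame of tray between -0.071 and 0.071 m and y of adapter in the frame of tray between -0.096 and 0.096 m and z of adapter in the frame of tray between -0.005 and 0.045 m and x of foot in the frame of tray between -0.071 and 0.071 m and y of foot in the frame of tray between -0.096 and 0.096 m and z of foot in the frame of tray between -0.005 and 0.045 m); the arm keeps its last pose, push and grip.
It fails at once if the tray is tipped by more than 0.35 rad (angle between tray's own z axis and vertical above 0.35 rad).
It fails at once if a bystander is displaced by more than 40 mm (distance of any of jar, pencup, can, screwdriver from where it was at the start of the episode above 0.04 m).
It also fails if it takes over 67 s, if anything falls off the work surface, if the arm or the gripper's body presses on something with over 40 N, if the wrist force passes 120 N, or if a joint passes its speed limit or range.

## Working session

There is one attempt and no reset: what is moved stays moved. The work goes in short steps, Python scripts to look and compute and a shell command to move; the robot and the scene stay as the last step left them, time stands still between calls to the robot, and variables do not carry over. Pictures are saved under pics/ and viewed, and the job is handed in when it is done.

```bash
ls; mkdir -p pics
python3 - <<'E'
from cell import manip
import cv2
o=manip.get_obs(); print({k:(v if not hasattr(v,'round') else v) for k,v in o.items()})
for n in("side","top"):
    d=manip.get_image(n); cv2.imwrite(f"pics/{n}0.png",d["pixels"][:,:,::-1]); print({k:v for k,v in d.items() if k!="pixels"})
E
```

```text
pics
{'t': 0.0, 'q': array([ 1.21229933,  0.7070842 , -0.02762749,  1.48497543,  0.02200034,
        0.95088555, -0.07549999]), 'joint_velocities': array([ 0.00061618,  0.0015326 ,  0.0006665 ,  0.00058901, -0.00171559,
       -0.00023618, -0.00020046]), 'joint_efforts': array([ 7.88431880e-04, -8.83211517e+01,  1.23559132e+00, -2.36166358e+01,
        1.70659041e-02,  6.67835775e-03, -1.86257631e-05]), 'position': array([ 0.17906145, -0.54617068,  0.25284369]), 'tcp_rot': array([[ 9.50235649e-01,  3.11531841e-01, -3.51810802e-04],
       [ 3.11532039e-01, -9.50235134e-01,  9.89475670e-04],
       [-2.60498067e-05, -1.04983539e-03, -9.99999449e-01]]), 'contact_force': array([ 0.37412093,  0.20040313, -0.09206358]), 'ft_torque': array([-0.01108577,  0.01024185, -0.01932239]), 'finger_gap': 0.08550705736398431}
{'fx': 482.6752322522923, 'fy': 482.6752322522923, 'cx': 251.01881872829583, 'cy': 198.50210126607416, 'eye': array([0.17957457, 0.85800993, 0.96135542]), 'rotation': array([[-0.92252037, -0.2552796 ,  0.28946242],
       [-0.38575078,  0.58587609, -0.71270299],
       [ 0.01234942, -0.76914338, -0.63895693]])}
{'fx': 442.1869116606342, 'fy': 442.1869116606342, 'cx': 256.78329497294385, 'cy': 195.24853939246626, 'eye': array([ 0.4093551 , -0.05141671,  1.43377694]), 'rotation': array([[-0.00596161, -0.99594542,  0.08976175],
       [-0.9998454 ,  0.00445186, -0.01701031],
       [ 0.01654174, -0.08984928, -0.99581799]])}
```

View pics/top0.png

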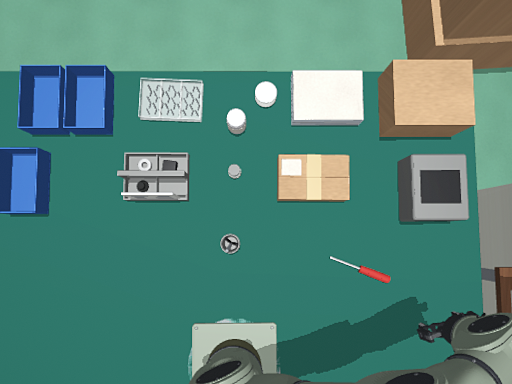

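View pics/side0.png

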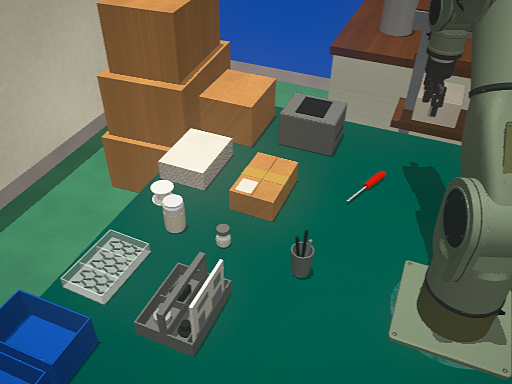

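The top view (+x up, +y left) shows the tray at (155,177), with the board as a white strip at (148,195). The carton is at (314,178), the jar at (234,171), the pencup at (230,243) and the screwdriver at (360,270). The side view shows the board standing in its slot at (208,300). I'll enlarge both.

```bash
cat > h.py <<'E'
import numpy as np, cv2
from cell import manip
def ray(d,u,v):
    r=np.array([(u-d["cx"])/d["fx"],(v-d["cy"])/d["fy"],1.0]); return d["rotation"]@r
def onz(d,u,v,z):
    r=ray(d,u,v); return d["eye"]+r*(z-d["eye"][2])/r[2]
def proj(d,P):
    c=d["rotation"].T@(np.array(P)-d["eye"]); return np.array([d["cx"]+d["fx"]*c[0]/c[2],d["cy"]+d["fy"]*c[1]/c[2]])
def two(d1,p1,d2,p2):
    a=ray(d1,*p1);b=ray(d2,*p2);a/=np.linalg.norm(a);b/=np.linalg.norm(b)
    A=np.stack([a,-b],1);s=np.linalg.lstsq(A,d2["eye"]-d1["eye"],rcond=None)[0]
    P=d1["eye"]+a*s[0];Q=d2["eye"]+b*s[1];return (P+Q)/2,np.linalg.norm(P-Q)
def crop(d,u0,v0,w,h,k,fn):
    im=cv2.resize(d["pixels"][v0:v0+h,u0:u0+w,::-1],None,fx=k,fy=k,interpolation=cv2.INTER_CUBIC)
    for i in range(0,w,10): cv2.putText(im,str(u0+i),(i*k,8),0,.3,(0,255,255),1); cv2.line(im,(i*k,10),(i*k,14),(0,255,255),1)
    for i in range(0,h,10): cv2.putText(im,str(v0+i),(0,i*k+4),0,.3,(0,255,255),1)
    cv2.imwrite(fn,im)
E
python3 - <<'E'
from h import *
t=manip.get_image("top"); s=manip.get_image("side")
crop(t,110,140,90,70,8,"pics/tt.png"); crop(s,125,240,120,120,5,"pics/st.png"); crop(t,265,140,95,70,8,"pics/tc.png")
E
```

```text
(no output)
```

View pics/tt.png

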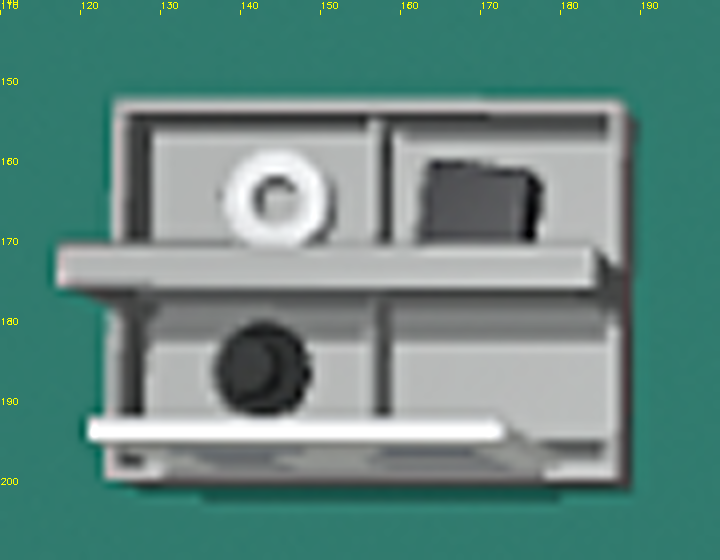

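View pics/st.png

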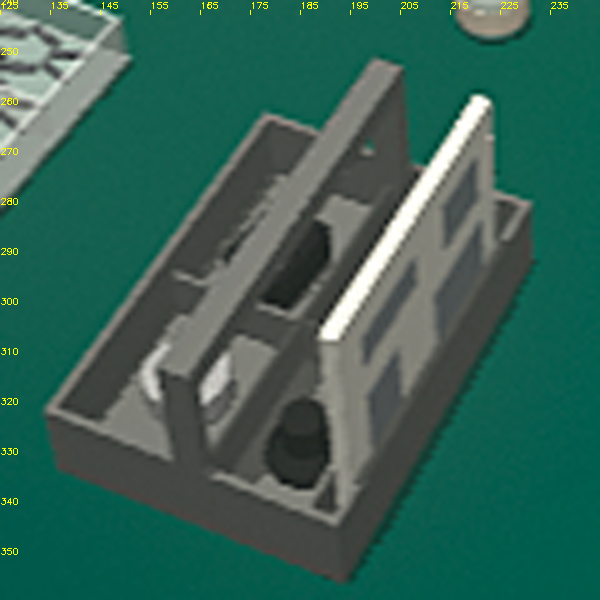

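View pics/tc.png

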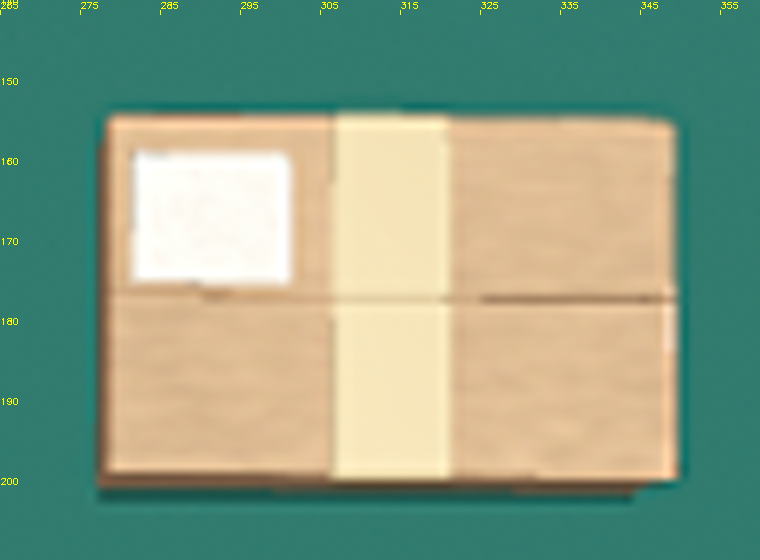

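The zoomed top view gives these pixel positions:
- **Board top edge:** about (121–172, 193.5).
- **Bar:** (117–184, 173).
- **Carton top:** corners about (278,154), (349,155), (349.5,200) and (278,199).

The tool frame is convenient here: with jaws along world x, tool x is +y, tool y is +x and tool z is down. Next I'll measure with masks.

```bash
cat > meas.py <<'E'
from h import *
def rect(d,mask,u0,v0,w,h):
    m=np.zeros(mask.shape,np.uint8); m[v0:v0+h,u0:u0+w]=mask[v0:v0+h,u0:u0+w]
    cs,_=cv2.findContours(m,cv2.RETR_EXTERNAL,cv2.CHAIN_APPROX_NONE)
    c=max(cs,key=cv2.contourArea); return cv2.minAreaRect(c),c
E
python3 - <<'E'
from meas import *
np.set_printoptions(precision=4,suppress=True)
t=manip.get_image("top"); s=manip.get_image("side")
p=t["pixels"].astype(int)
r,c=rect(t,((p.min(2)>225)*255).astype(np.uint8),110,185,80,15); print("board px",r)
L=onz(t,c[:,0,0].min()-.5,193.5,.144);R=onz(t,c[:,0,0].max()+.5,193.5,.144); print("board ends",L,R,(L+R)/2)
ps=s["pixels"].astype(int)
# two-view: board top end corners/ centres
for a,b in (((121,193.5),(190.5,306)),((172.5,193.5),(221,259.5))): print("2view",two(t,a,s,b))
# handle
A=onz(t,117,173,.114);B=onz(t,184,173,.114); print("handle",A,B,(A+B)/2, np.linalg.norm(A-B))
for uv in ((124,152.5),(188,152.5),(188,199.8),(123.5,199.8)): print("tray rim",onz(t,*uv,.045))
hs=ps.copy(); 
hsv=cv2.cvtColor(t["pixels"],cv2.COLOR_RGB2HSV)
m=((p[:,:,0]-p[:,:,2]>25)&(p[:,:,0]>195)|((p.min(2)>225)))
r,c=rect(t,(m*255).astype(np.uint8),268,145,90,57); print("carton",r)
for q in cv2.boxPoints(r): print(onz(t,*q,.075))
# carton corners by side view
for uv in ((278.3,154.3),(349.3,155),(349.7,200),(278,199.2)): print("ct",onz(t,*uv,.075), proj(s,onz(t,*uv,.075)))
crop(s,215,140,100,90,7,"pics/sc.png")
E
```

```text
board px ((146.0, 193.5), (1.0, 50.0), 90.0)
board ends [0.5325 0.3239 0.144 ] [0.5319 0.1756 0.144 ] [0.5322 0.2498 0.144 ]
2view (array([0.5311, 0.3216, 0.1452]), np.float64(0.0027269216183373763))
2view (array([0.5312, 0.1731, 0.14  ]), np.float64(0.0020680754043767586))
handle [0.5971 0.3444 0.114 ] [0.5964 0.1442 0.114 ] [0.5967 0.2443 0.114 ] 0.20014744145771404
tray rim [0.6723 0.3445 0.045 ]
tray rim [0.6717 0.1424 0.045 ]
tray rim [0.5211 0.1411 0.045 ]
tray rim [0.5221 0.3429 0.045 ]
carton ((313.4999694824219, 176.99998474121094), (68.99998474121094, 43.99999237060547), -0.0)
[ 0.5199 -0.1431  0.075 ]
[ 0.6574 -0.1446  0.075 ]
[ 0.6567 -0.3602  0.075 ]
[ 0.5189 -0.3568  0.075 ]
ct [ 0.6596 -0.1424  0.075 ] [227.9297 189.3402]
ct [ 0.6567 -0.3643  0.075 ] [257.2618 150.6572]
ct [ 0.5158 -0.362   0.075 ] [298.0892 161.0763]
ct [ 0.5193 -0.14    0.075 ] [272.2929 202.1086]
```

View pics/sc.png

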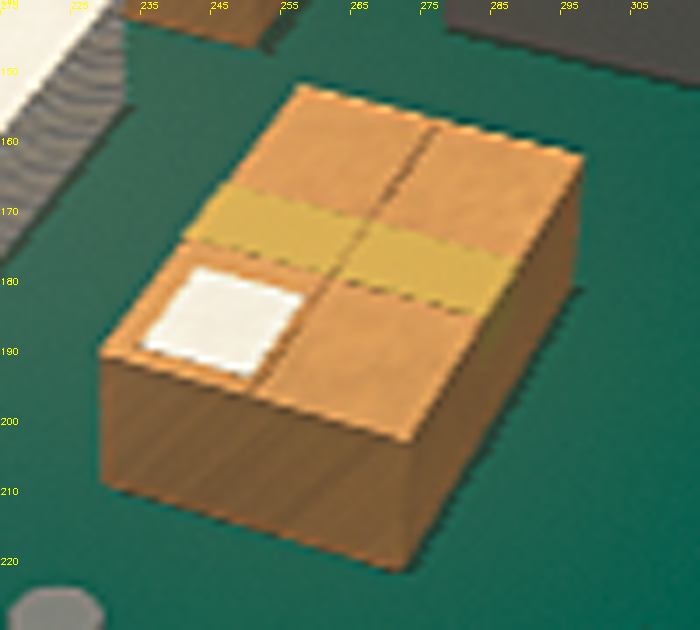

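Both views agree within about 2 mm. The board's top middle is at (0.532, 0.248, 0.144) and the bar at (0.597, 0.244). The carton's -x face is at x≈0.518 with y≈-0.25 in the middle and roughly no yaw. I'll roll first so the jaws lie along world x.

```bash
python3 -m handwheel '{"dp":[[0,0,0],[0,0,0],[0,0,0],[0,0,0],[0,0,0],[0,0,0],[0,0,0],[0,0,0]],"roll":[-0.18,-0.18,-0.18,-0.18,-0.18,-0.18,-0.17,0]}' 0
```

```text
t: 1.3
position: [0.1789, -0.5462, 0.2527]
tcp_rot: [[-0.034, 0.999, -0.001], [0.999, 0.034, 0.001], [0.001, -0.001, -1.0]]
contact_force: [-0.3, 0.1, -0.2]
finger_gap: 0.0854
```

```bash
python3 -m handwheel '{"dp":[[3,5,-0.5],[3,5,-0.5],[4,4.5,-0.5],[4.5,4,-0.5],[4.5,4,0],[5,3,0],[5.5,2.5,0],[5.5,2,0],[6,1,0],[6,1,0],[6,1,0],[6,1,0]],"roll":[0.03,0,0,0,0,0,0,0,0,0,0,0]}' 0.5
```

```text
t: 2.8
position: [0.5457, 0.0529, 0.273]
tcp_rot: [[0.067, 0.998, 0.002], [0.998, -0.067, 0.0], [0.0, 0.002, -1.0]]
contact_force: [0.4, -0.3, 0.4]
finger_gap: 0.0428
```

```bash
python3 -m handwheel '{"dp":[[0,0,0],[5,-0.6,0],[5,-0.6,0],[5,-0.5,0],[3.5,0,0],[0,0,0]],"roll":[-0.066,0,0,0,0,0]}' 0.5; python3 -c "
from h import *
o=manip.get_obs();print(o['position'],o['tcp_rot'],o['finger_gap'])"
```

```text
t: 3.55
position: [0.5287, 0.2497, 0.2728]
tcp_rot: [[0.021, 1.0, 0.002], [1.0, -0.021, 0.002], [0.002, 0.002, -1.0]]
contact_force: [0.3, -0.2, -0.5]
finger_gap: 0.0429
[0.52871557 0.24974949 0.2728354 ] [[ 0.021401    0.99976836  0.00228572]
 [ 0.99976806 -0.02140639  0.00236277]
 [ 0.00241115  0.00223463 -0.9999946 ]] 0.04285443920715931
```

```bash
python3 -m handwheel '{"dp":[[-0.1,0.3,4],[0,0,4],[0,0,3],[0,0,2],[0,0,1],[0,0,0]],"roll":[-0.021,0,0,0,0,0]}' 0.5
python3 - <<'E'
from h import *
t=manip.get_image("top"); s=manip.get_image("side")
crop(t,110,140,90,70,8,"pics/tt2.png"); crop(s,125,240,120,120,5,"pics/st2.png")
E
```

```text
t: 4.3
position: [0.5337, 0.2454, 0.1298]
tcp_rot: [[0.023, 1.0, 0.006], [1.0, -0.023, 0.0], [0.001, 0.006, -1.0]]
contact_force: [1.3, 0.4, -0.2]
finger_gap: 0.043
```

View pics/tt2.png

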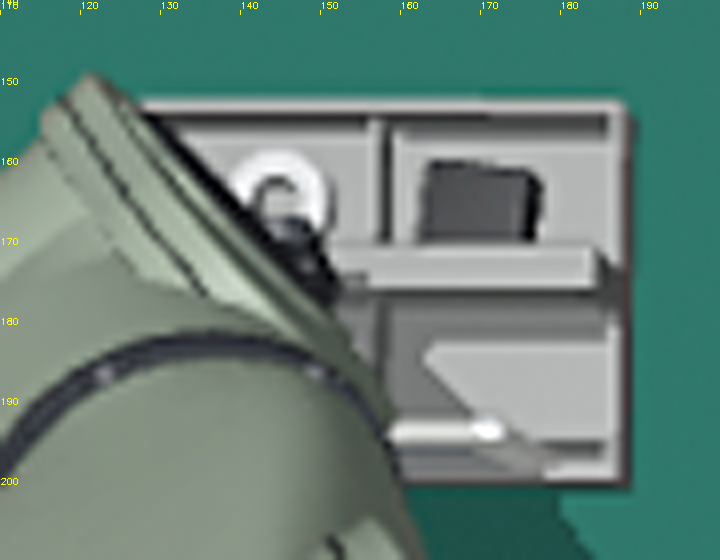

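View pics/st2.png

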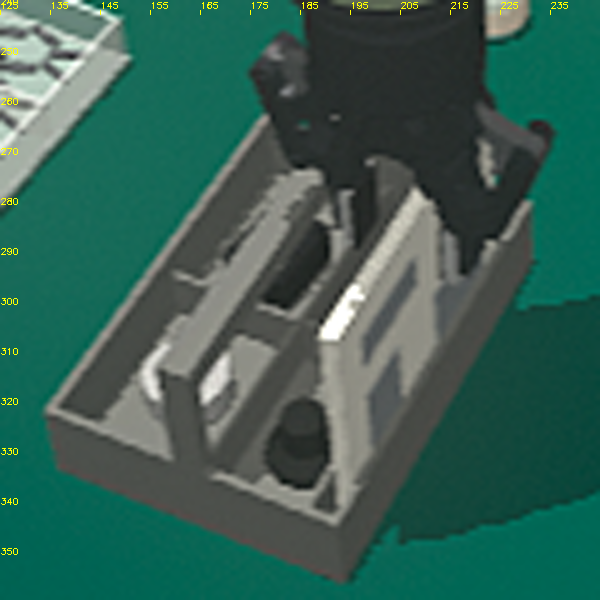

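The fingers straddle the board's top (side view, near (196,275) and (217,290)), and they clear the bar and the parts. Closing now.

```bash
python3 -m handwheel '{"dp":[[0,-0.15,0],[0,0,0],[0,0,0],[0,0,0],[0,0,0],[0,0,0]],"roll":[-0.04,0,0,0,0,0]}' 1
```

```text
t: 5.15
position: [0.5329, 0.2459, 0.1321]
tcp_rot: [[-0.02, 1.0, 0.009], [1.0, 0.02, 0.002], [0.002, 0.009, -1.0]]
contact_force: [0.7, 0.6, -0.8]
finger_gap: 0.0071
```

```bash
python3 -m handwheel '{"dp":[[0,0,0],[0,0,-1],[0,0,-1.5],[0,0,-1.5],[0,0,-1.5],[0,0,-2],[0,0,-2.5],[0,0,-2.5],[0,0,-2.5],[0,0,-2],[0,0,0]],"roll":[0.015,0,0,0,0,0,0,0,0,0,0]}'
python3 - <<'E'
from h import *
t=manip.get_image("top"); s=manip.get_image("side")
cv2.imwrite("pics/t3.png",t["pixels"][:,:,::-1]);cv2.imwrite("pics/s3.png",s["pixels"][:,:,::-1])
E
```

```text
t: 6.52
position: [0.5308, 0.2454, 0.3171]
tcp_rot: [[-0.004, 1.0, 0.014], [1.0, 0.004, 0.005], [0.005, 0.014, -1.0]]
contact_force: [-0.2, -0.8, -2.4]
finger_gap: 0.0072
```

View pics/s3.png

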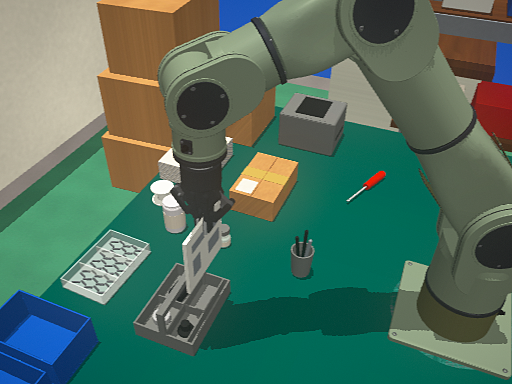

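The board is out and held vertically. The tray is undisturbed, with all parts inside. Next I move across to y≈-0.25.

```bash
python3 -m handwheel '{"dp":[[-3,-0.4,0],[-5,-0.4,0],[-5,-0.4,0],[-5,-0.4,0],[-5,-0.4,0],[-5,-0.4,0],[-5,-0.4,0],[-5,-0.4,0],[-5,-0.4,0],[-4,0,0],[-2,0,0],[0,0,0]],"roll":[0,0,0,0,0,0,0,0,0,0,0,0]}'
```

```text
t: 8.12
position: [0.491, -0.2607, 0.3034]
tcp_rot: [[-0.006, 1.0, -0.004], [1.0, 0.006, 0.006], [0.006, -0.003, -1.0]]
contact_force: [-0.7, 1.1, -1.8]
finger_gap: 0.0076
```

```bash
python3 -m handwheel '{"dp":[[0.7,0.3,0],[0,0,3],[0,0,4],[0,0,4],[0,0,3],[0,0,1.5],[0,0,0]],"roll":[0.02,0,0,0,0,0,0]}'
python3 - <<'E'
from h import *
t=manip.get_image("top"); s=manip.get_image("side"); o=manip.get_obs(); print(o['position'],o['tcp_rot'][:,0])
crop(s,215,120,110,110,5,"pics/s4.png");crop(t,260,140,110,90,7,"pics/t4.png")
E
```

```text
t: 9.0
position: [0.4961, -0.2412, 0.144]
tcp_rot: [[0.01, 1.0, -0.002], [1.0, -0.01, 0.01], [0.01, -0.002, -1.0]]
contact_force: [-1.0, 0.1, -0.5]
finger_gap: 0.007
[ 0.49646926 -0.24187052  0.1451999 ] [0.01029017 0.99990525 0.00914346]
```

View pics/s4.png

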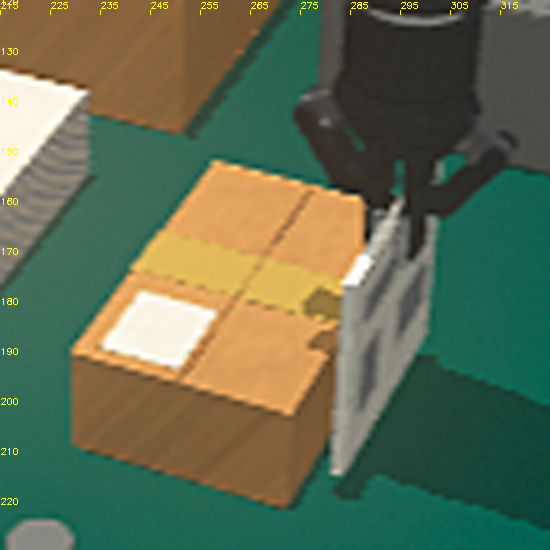

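View pics/t4.png

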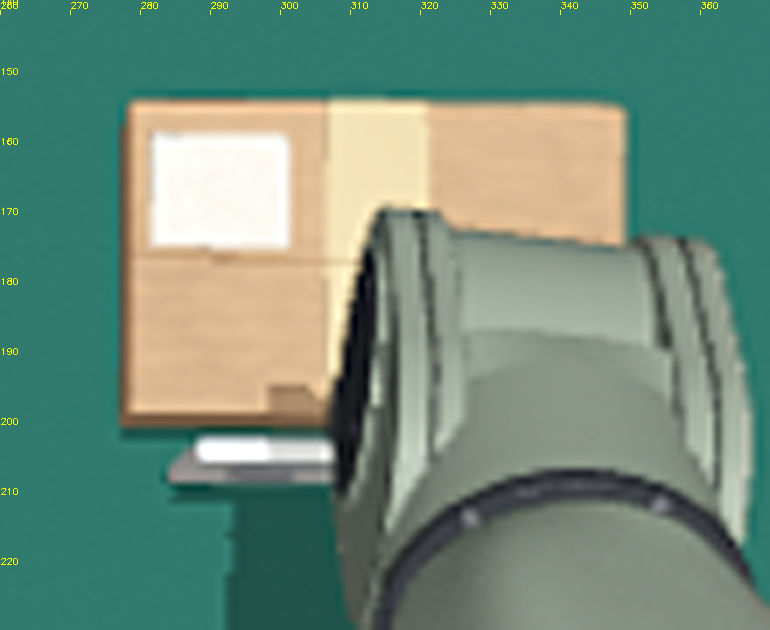

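The board hangs vertically in front of the carton's -x face. Its top edge is at (287–306, 204) in the top view and its lower corner at (282,214) in the side view. I'll measure the gap to the carton.

Run:
```python
from h import *
t=manip.get_image("top"); s=manip.get_image("side")
print(onz(t,290,204,.157),onz(t,284,208,.016),onz(s,281.5,214.5,.016))
print(manip.get_obs()['position'])
```

```text
[ 0.49854763 -0.16934818  0.157     ] [ 0.49560299 -0.16289339  0.016     ] [ 0.49685892 -0.16422975  0.016     ]
[ 0.49645482 -0.2425775   0.14548986]
```

The bottom is at x≈0.4965, so its +x edge is about 18 mm from the carton face (lean ≈0.24 rad). I'll back off 2 mm and lower to contact.

```bash
python3 -m handwheel '{"dp":[[0,-0.2,0.6],[0,0,0.5],[0,0,0.3],[0,0,0]],"roll":[0,0,0,0]}'
```

```text
t: 9.7
position: [0.4945, -0.2426, 0.1314]
tcp_rot: [[0.011, 1.0, 0.001], [1.0, -0.011, 0.008], [0.008, 0.001, -1.0]]
contact_force: [-0.6, 0.4, -0.7]
finger_gap: 0.0073
```

```bash
python3 -m handwheel '{"dp":[[0,0,0.3],[0,0,0.3],[0,0,0]],"roll":[0,0,0]}'
```

```text
t: 10.07
position: [0.4962, -0.242, 0.1283]
tcp_rot: [[0.011, 1.0, 0.006], [1.0, -0.011, 0.007], [0.007, 0.006, -1.0]]
contact_force: [-1.0, -0.8, -1.8]
finger_gap: 0.0073
```

```bash
python3 -m handwheel '{"dp":[[0,0,0.3],[0,0,0]],"roll":[0,0]}';  python3 -m handwheel '{"dp":[[0,0,0.3],[0,0,0]],"roll":[0,0]}'
```

```text
t: 10.32
position: [0.4978, -0.2415, 0.1282]
tcp_rot: [[0.01, 1.0, 0.011], [1.0, -0.01, 0.005], [0.006, 0.011, -1.0]]
contact_force: [0.1, -0.1, -1.7]
finger_gap: 0.0072
t: 10.58
position: [0.4995, -0.2411, 0.1281]
tcp_rot: [[0.009, 1.0, 0.016], [1.0, -0.009, 0.004], [0.004, 0.016, -1.0]]
contact_force: [-0.4, -1.0, -1.6]
finger_gap: 0.007
```

Run:
```python
from h import *
o=manip.get_obs(); print(o['q'],o['contact_force'],o['position'],o['tcp_rot'])
s=manip.get_image("side");crop(s,215,120,110,110,5,"pics/s5.png")
```

```text
[ 0.52885655  0.85479477 -0.25263792  1.70666557  0.32001471  0.60695585
  0.08844281] [-0.35369222 -1.00670308 -1.6412554 ] [ 0.49951064 -0.2411244   0.12813638] [[ 0.00921592  0.99983613  0.01558122]
 [ 0.99994873 -0.00928008  0.00405082]
 [ 0.00419475  0.01554309 -0.9998704 ]]
```

View pics/s5.png

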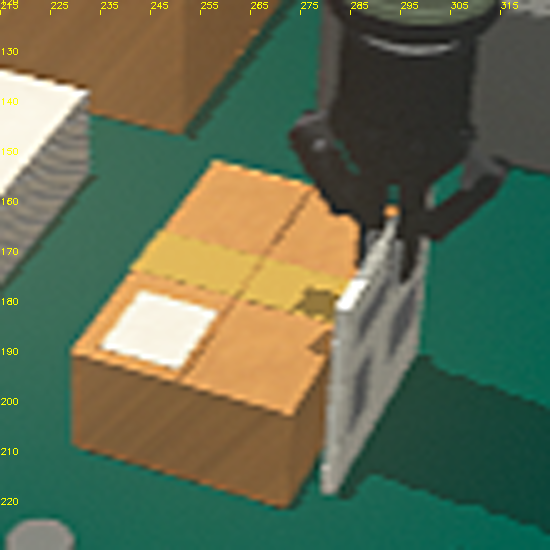

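```bash
python3 - <<'E'
from h import *
s=manip.get_image("side")
for z in (0,.004,.008): print(z,onz(s,280.5,218.7,z), proj(s,(.495,-.166,z)))
E
python3 -m handwheel '{"dp":[[0,-0.15,0.6],[0,-0.1,0.6]],"roll":[0,0]}'
```

```text
0 [ 0.49855081 -0.1626565   0.        ] [282.00738912 218.3270338 ]
0.004 [ 0.49722362 -0.15840972  0.004     ] [282.079306   217.32599453]
0.008 [ 0.49589642 -0.15416294  0.008     ] [282.1514799  216.32137764]
t: 10.92
position: [0.5007, -0.2416, 0.122]
tcp_rot: [[0.01, 1.0, 0.026], [1.0, -0.01, 0.0], [0.0, 0.026, -1.0]]
contact_force: [-10.7, 3.5, 65.0]
finger_gap: 0.0071
```

The force jumped to 65 N, so it's firmly on the bench. Backing off.

```bash
python3 -m handwheel '{"dp":[[0,0,-0.3]],"roll":[0]}';python3 -m handwheel '{"dp":[[0,0,0]],"roll":[0]}'
```

```text
t: 11.05
position: [0.5007, -0.2416, 0.1253]
tcp_rot: [[0.01, 1.0, 0.026], [1.0, -0.01, -0.0], [0.0, 0.026, -1.0]]
contact_force: [0.7, -0.1, -1.7]
finger_gap: 0.0074
t: 11.18
position: [0.5007, -0.2417, 0.1252]
tcp_rot: [[0.01, 1.0, 0.027], [1.0, -0.01, -0.0], [0.0, 0.027, -1.0]]
contact_force: [-0.9, -0.4, -1.4]
finger_gap: 0.0072
```

```bash
python3 -m handwheel '{"dp":[[0,-0.6,-0.3],[0,-0.6,0],[0,0,0]],"roll":[0,0,0]}'
python3 - <<'E'
from h import *
t=manip.get_image("top"); s=manip.get_image("side"); o=manip.get_obs(); print(o['position'],o['tcp_rot'][:,2])
crop(s,215,120,110,110,5,"pics/s6.png");crop(t,260,140,110,90,7,"pics/t6.png")
E
```

```text
t: 11.55
position: [0.487, -0.2415, 0.1269]
tcp_rot: [[0.01, 1.0, 0.024], [1.0, -0.01, 0.001], [0.001, 0.024, -1.0]]
contact_force: [-0.1, 0.8, -0.4]
finger_gap: 0.0074
[ 0.48752461 -0.24142141  0.12693557] [ 2.4998654e-02  5.7362709e-04 -9.9968732e-01]
```

View pics/s6.png

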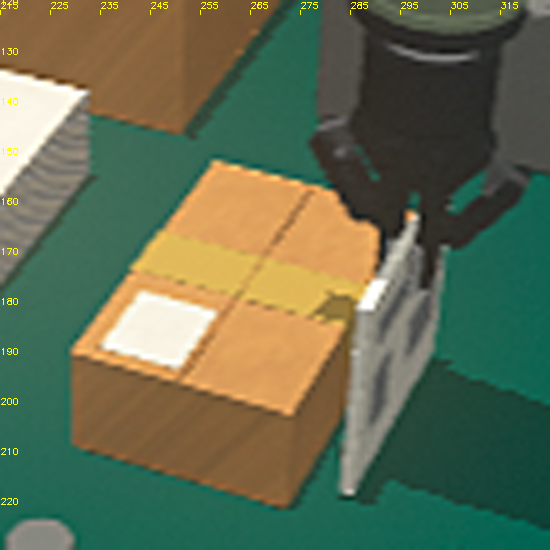

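View pics/t6.png

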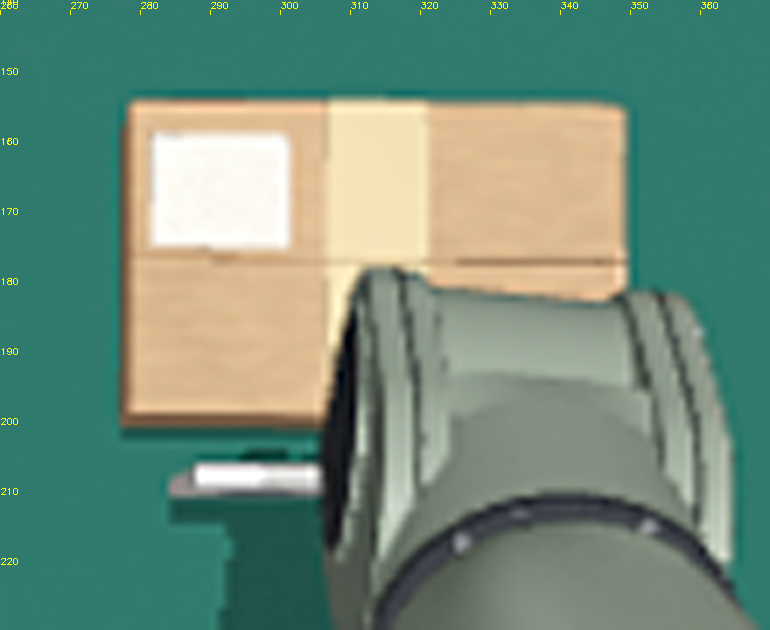

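Run:
```python
from h import *
t=manip.get_image("top"); s=manip.get_image("side")
print(onz(t,283.5,210,.004),onz(s,284,218.7,.004),onz(t,290,207.3,.144),manip.get_obs()['position'])
print(onz(t,283.5,210,.0), two(t,(283.5,210),s,(284,218.7)))
```

```text
[ 0.48985087 -0.16214017  0.004     ] [ 0.48771186 -0.16254059  0.004     ] [ 0.48978012 -0.17042585  0.144     ] [ 0.48770149 -0.2413578   0.12699171]
[ 0.49007607 -0.16244994  0.        ] (array([ 0.48880913, -0.16242776,  0.00387928]), np.float64(0.002168378282859979))
```

Bottom +x edge is at ≈0.497, bottom ≈4 mm up. Lowering gently, then opening to about 20 mm.

```bash
python3 -m handwheel '{"dp":[[0,0.1,0.2]],"roll":[0]}';python3 -m handwheel '{"dp":[[0,0,0.15]],"roll":[0]}';python3 -m handwheel '{"dp":[[0,0,0.15]],"roll":[0]}'
```

```text
t: 11.88
position: [0.4889, -0.2414, 0.125]
tcp_rot: [[0.01, 1.0, 0.025], [1.0, -0.01, 0.0], [0.001, 0.025, -1.0]]
contact_force: [-0.3, 0.2, -0.7]
finger_gap: 0.0076
t: 12.0
position: [0.4891, -0.2413, 0.1233]
tcp_rot: [[0.009, 1.0, 0.025], [1.0, -0.009, 0.001], [0.001, 0.025, -1.0]]
contact_force: [0.4, 0.1, -1.5]
finger_gap: 0.0076
t: 12.12
position: [0.4894, -0.2413, 0.1219]
tcp_rot: [[0.009, 1.0, 0.026], [1.0, -0.009, 0.0], [0.001, 0.026, -1.0]]
contact_force: [-2.7, 3.8, 38.2]
finger_gap: 0.0071
```

```bash
python3 -m handwheel '{"dp":[[0,0,-0.1],[0,0,0],[0,0,0]],"roll":[0,0,0]}' 0.74
python3 - <<'E'
from h import *
t=manip.get_image("top"); s=manip.get_image("side"); o=manip.get_obs(); print(o['position'],o['tcp_rot'][:,2],o['finger_gap'])
crop(s,215,120,110,110,5,"pics/s7.png")
E
```

```text
t: 12.5
position: [0.4894, -0.2413, 0.1229]
tcp_rot: [[0.009, 1.0, 0.026], [1.0, -0.009, 0.0], [0.001, 0.026, -1.0]]
contact_force: [-0.5, 0.3, 0.2]
finger_gap: 0.0223
[ 0.48947601 -0.24127314  0.1229284 ] [ 2.62778076e-02  3.69921690e-04 -9.99654610e-01] 0.022300414986008103
```

View pics/s7.png

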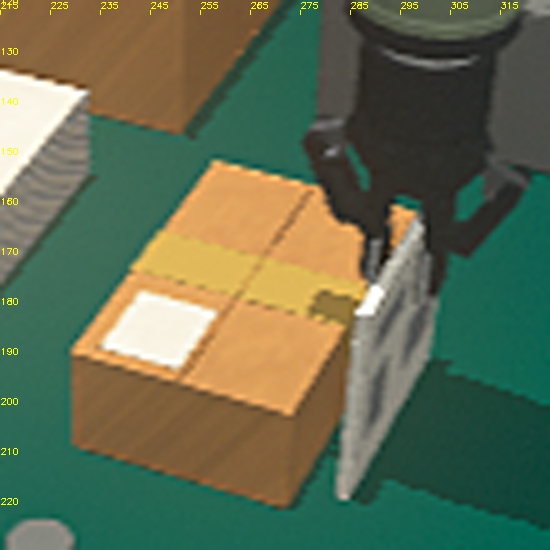

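The board stands free between the fingers. Now I'll walk it over toward the carton in small steps.

```bash
python3 -m handwheel '{"dp":[[0,0.5,0],[0,0.5,0],[0,0.4,0],[0,0.4,0],[0,0.3,0],[0,0.3,0]],"roll":[0,0,0,0,0,0]}';python3 - <<'E'
from h import *
s=manip.get_image("side"); crop(s,215,120,110,110,5,"pics/s8.png")
E
```

```text
t: 13.35
position: [0.5153, -0.2415, 0.1235]
tcp_rot: [[0.009, 1.0, 0.026], [1.0, -0.009, 0.0], [0.001, 0.026, -1.0]]
contact_force: [-0.2, -0.1, -0.2]
finger_gap: 0.0221
```

View pics/s8.png

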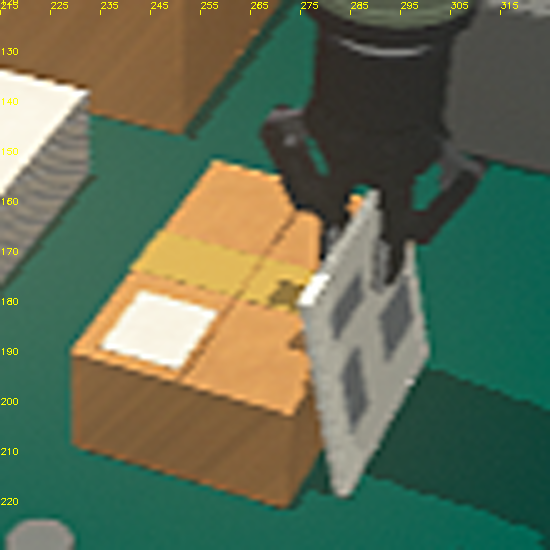

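The board is tipping with its bottom corner unmoved at (284,218). A few more millimetres.

```bash
python3 -m handwheel '{"dp":[[0,0.3,0],[0,0.2,0],[0,0,0]],"roll":[0,0,0]}';python3 - <<'E'
from h import *
s=manip.get_image("side"); crop(s,215,120,110,110,5,"pics/s9.png")
E
```

```text
t: 13.78
position: [0.5209, -0.2415, 0.1237]
tcp_rot: [[0.009, 1.0, 0.027], [1.0, -0.009, 0.0], [0.001, 0.027, -1.0]]
contact_force: [0.1, 0.3, 0.2]
finger_gap: 0.0219
```

View pics/s9.png

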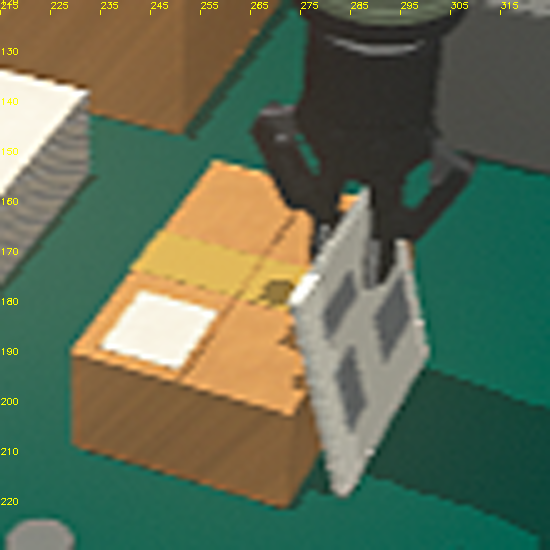

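```bash
cat > ang.py <<'E'
from h import *
import sys
s=manip.get_image("side")
def ony(d,u,v,y):
    r=ray(d,u,v); return d["eye"]+r*(y-d["eye"][1])/r[1]
a=ony(s,float(sys.argv[1]),float(sys.argv[2]),-.166);b=ony(s,float(sys.argv[3]),float(sys.argv[4]),-.166)
print(a,b,np.arctan2(a[0]-b[0],a[2]-b[2]),np.linalg.norm(a-b))
E
python3 ang.py 275.5 180.5 283 218.5; python3 -m handwheel '{"dp":[[0,0.3,0],[0,0.2,0],[0,0,0]],"roll":[0,0,0]}';python3 - <<'E'
from h import *
s=manip.get_image("side"); crop(s,215,120,110,110,5,"pics/s10.png")
E
```

```text
[ 0.52202513 -0.166       0.13352657] [ 4.91890190e-01 -1.66000000e-01  4.26566376e-04] 0.2226544104489349 0.13646877354821668
t: 14.25
position: [0.5261, -0.2415, 0.1239]
tcp_rot: [[0.009, 1.0, 0.027], [1.0, -0.009, 0.0], [0.001, 0.027, -1.0]]
contact_force: [-0.8, 0.0, 0.8]
finger_gap: 0.0223
```

View pics/s10.png

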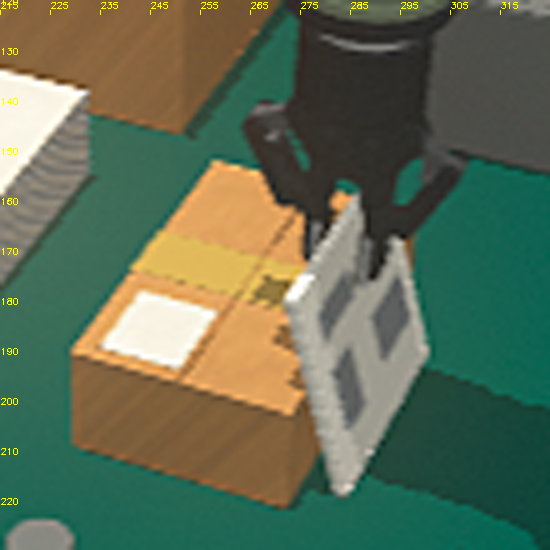

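```bash
python3 ang.py 274.3 180.2 283 218.5; python3 -m handwheel '{"dp":[[0,0.3,0],[0,0.1,0],[0,0,0]],"roll":[0,0,0]}';python3 - <<'E'
from h import *
s=manip.get_image("side"); crop(s,215,120,110,110,5,"pics/s11.png")
E
```

```text
[ 0.5256279  -0.166       0.13348095] [ 4.91890190e-01 -1.66000000e-01  4.26566376e-04] 0.24832957083933083 0.1372650810801128
t: 14.72
position: [0.5301, -0.2416, 0.1239]
tcp_rot: [[0.009, 1.0, 0.026], [1.0, -0.009, 0.0], [0.001, 0.026, -1.0]]
contact_force: [-0.7, -0.5, 0.0]
finger_gap: 0.0221
```

View pics/s11.png

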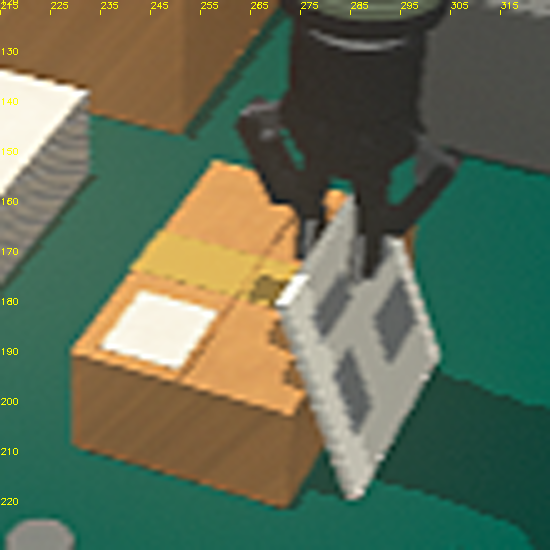

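The bottom corner slid out a little to (286,219). The board is already resting on the carton edge and the rear finger was levering it. I'll open to free it.

```bash
python3 -m handwheel '{"dp":[[0,-0.2,0],[0,0,0],[0,0,0]],"roll":[0,0,0]}' 0.6;python3 - <<'E'
from h import *
s=manip.get_image("side"); crop(s,215,120,110,110,5,"pics/s12.png")
E
python3 ang.py 273 180 285.5 219
```

```text
t: 15.15
position: [0.5279, -0.2417, 0.1239]
tcp_rot: [[0.009, 1.0, 0.026], [1.0, -0.009, 0.0], [0.001, 0.026, -1.0]]
contact_force: [-0.1, -0.1, 0.5]
finger_gap: 0.0341
[ 0.52951794 -0.166       0.13299359] [ 0.48406479 -0.166       0.0012462 ] 0.33221561735004307 0.13936773140151656
```

View pics/s12.png

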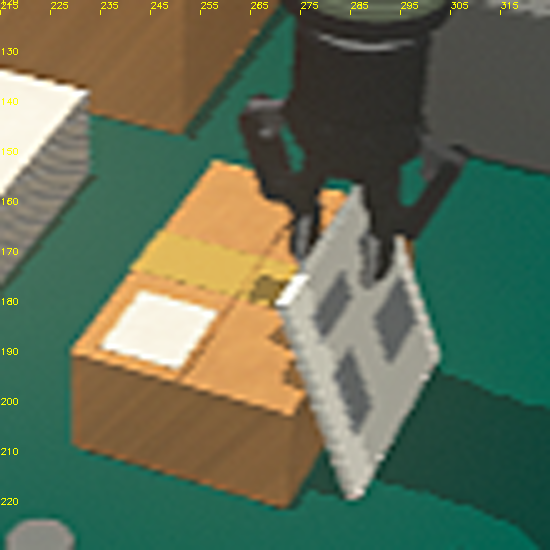

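It's stable with a lean of ≈0.33 rad. Both fingers are off it, so I raise straight up.

```bash
python3 -m handwheel '{"dp":[[0,0,-0.5],[0,0,-1],[0,0,-1.5],[0,0,-3],[0,0,-4],[0,0,-4],[0,0,-2],[0,0,0],[0,0,0]],"roll":[0,0,0,0,0,0,0,0,0]}' 0.6;python3 - <<'E'
from h import *
s=manip.get_image("side"); crop(s,215,120,110,110,5,"pics/s13.png")
E
python3 ang.py 273 180 285.5 219
```

```text
t: 16.38
position: [0.523, -0.2412, 0.2956]
tcp_rot: [[0.009, 1.0, 0.03], [1.0, -0.009, -0.001], [-0.0, 0.03, -1.0]]
contact_force: [0.4, 0.2, -0.1]
finger_gap: 0.0339
[ 0.52951794 -0.166       0.13299359] [ 0.48406479 -0.166       0.0012462 ] 0.33221561735004307 0.13936773140151656
```

View pics/s13.png

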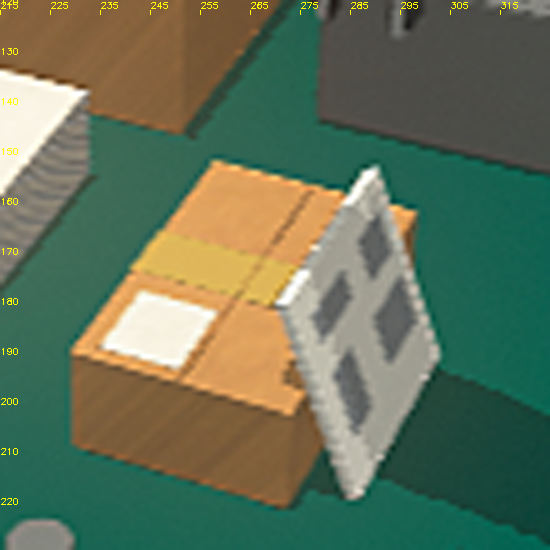

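The board leans on the carton on its own, released. Heading for the handle.

```bash
python3 -m handwheel '{"dp":[[3,0.7,0],[5,0.7,0],[5,0.7,0],[5,0.7,0],[5,0.7,0],[5,0.7,0],[5,0.7,0],[5,0.7,0],[4.5,0.7,0],[3,0.5,0],[2,0,0],[0,0,0]],"roll":[0,0,0,0,0,0,0,0,0,0,0,0]}' 0.5
```

```text
t: 17.98
position: [0.595, 0.2474, 0.2882]
tcp_rot: [[0.011, 1.0, 0.016], [1.0, -0.011, -0.002], [-0.002, 0.016, -1.0]]
contact_force: [0.2, 0.1, -0.5]
finger_gap: 0.0428
```

```bash
python3 -m handwheel '{"dp":[[0,0,4],[0,0,4],[0,0,4],[0,0,2.5],[0,0,1.5],[0,0,0]],"roll":[-0.01,0,0,0,0,0]}' 0.5;python3 - <<'E'
from h import *
s=manip.get_image("side"); crop(s,125,220,120,130,5,"pics/s14.png"); o=manip.get_obs(); print(o['position'],o['tcp_rot'])
E
```

```text
t: 18.73
position: [0.5991, 0.2393, 0.1243]
tcp_rot: [[0.007, 1.0, 0.018], [1.0, -0.007, -0.005], [-0.005, 0.018, -1.0]]
contact_force: [0.3, -0.4, 0.3]
finger_gap: 0.0429
[0.599433   0.23947146 0.12512398] [[ 0.00719635  0.99979338  0.01901079]
 [ 0.99996323 -0.00710631 -0.00479939]
 [-0.0046633   0.01904463 -0.99980776]]
```

View pics/s14.png

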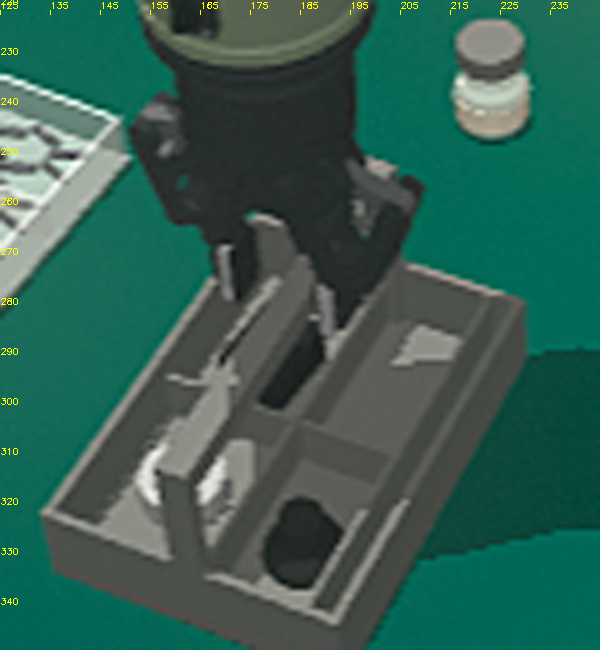

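The fingers straddle the bar. I'll lower the last 17 mm, shift 7 mm in +y and close.

```bash
python3 -m handwheel '{"dp":[[0.7,-0.25,0.8],[0,0,0.8],[0,0,0.1],[0,0,0]],"roll":[-0.005,0,0,0]}' 0.5; python3 -m handwheel '{"dp":[[0,0,0],[0,0,0],[0,0,0],[0,0,0],[0,0,0]],"roll":[0,0,0,0,0]}' 1
```

```text
t: 19.27
position: [0.5978, 0.2474, 0.109]
tcp_rot: [[0.002, 1.0, 0.022], [1.0, -0.002, -0.004], [-0.004, 0.022, -1.0]]
contact_force: [-0.8, 0.0, 0.2]
finger_gap: 0.0423
t: 19.9
position: [0.5979, 0.2473, 0.1095]
tcp_rot: [[0.002, 1.0, 0.022], [1.0, -0.002, -0.003], [-0.003, 0.022, -1.0]]
contact_force: [0.6, 0.2, 0.4]
finger_gap: 0.0147
```

Gripped (gap 14.7 mm on the 16 mm bar). A slow small lift, then a look.

```bash
python3 -m handwheel '{"dp":[[0,0,-0.3],[0,0,-0.5],[0,0,-0.7],[0,0,-0.7],[0,0,-0.7],[0,0,0],[0,0,0]],"roll":[0,0,0,0,0,0,0]}';python3 - <<'E'
from h import *
s=manip.get_image("side"); crop(s,125,200,120,150,5,"pics/s15.png"); o=manip.get_obs(); print(o['position'],o['tcp_rot'],o['ft_torque'])
E
```

```text
t: 20.78
position: [0.5969, 0.2471, 0.1403]
tcp_rot: [[0.002, 1.0, 0.021], [1.0, -0.002, -0.004], [-0.004, 0.021, -1.0]]
contact_force: [1.2, -0.1, -5.6]
finger_gap: 0.0154
[0.59697332 0.24710769 0.14025756] [[ 0.00188281  0.99977633  0.02106507]
 [ 0.99999008 -0.00179733 -0.00407606]
 [-0.00403728  0.02107254 -0.9997698 ]] [-0.03157241  0.01974529  0.00759405]
```

View pics/s15.png

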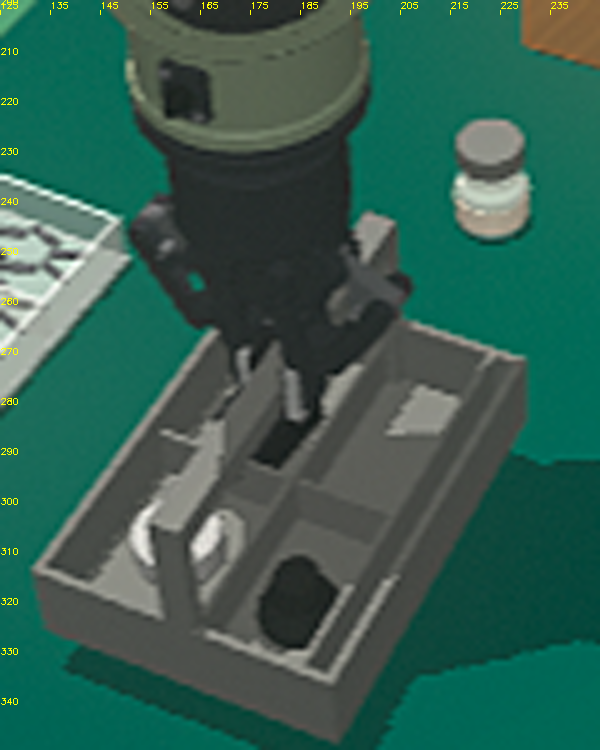

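The full weight (≈5.6 N) is carried and the tray looks level, with all parts in. Raising further.

```bash
python3 -m handwheel '{"dp":[[0,0,-0.7],[0,0,-1],[0,0,-1.5],[0,0,-1.5],[0,0,-1.5],[0,0,-1.5],[0,0,-1.5],[0,0,-1],[0,0,-0.5],[0,0,0],[0,0,0],[0,0,0]],"roll":[0,0,0,0,0,0,0,0,0,0,0,0]}';python3 - <<'E'
from h import *
s=manip.get_image("side");t=manip.get_image("top"); crop(s,110,160,140,160,4,"pics/s16.png"); crop(t,100,130,110,90,7,"pics/t16.png"); cv2.imwrite("pics/sf.png",s["pixels"][:,:,::-1]); o=manip.get_obs(); print(o['position'],o['tcp_rot'],o['joint_velocities'])
E
```

```text
t: 22.32
position: [0.5943, 0.2475, 0.255]
tcp_rot: [[0.002, 1.0, 0.021], [1.0, -0.002, -0.004], [-0.004, 0.021, -1.0]]
contact_force: [0.4, 0.6, -6.2]
finger_gap: 0.0149
[0.59429838 0.24750109 0.25503743] [[ 0.00172966  0.99977892  0.02095541]
 [ 0.99999055 -0.00164571 -0.00402291]
 [-0.00398753  0.02096217 -0.99977232]] [-0.00105856 -0.00062788 -0.00127733 -0.00268809  0.00159993  0.0002873
 -0.00160863]
```

View pics/s16.png

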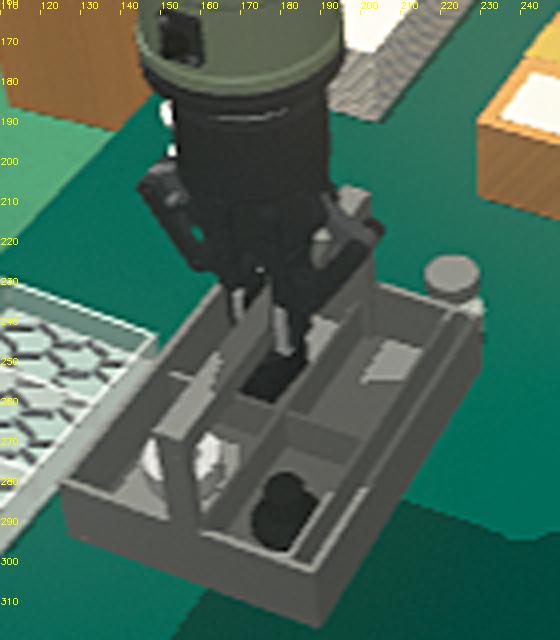

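View pics/t16.png

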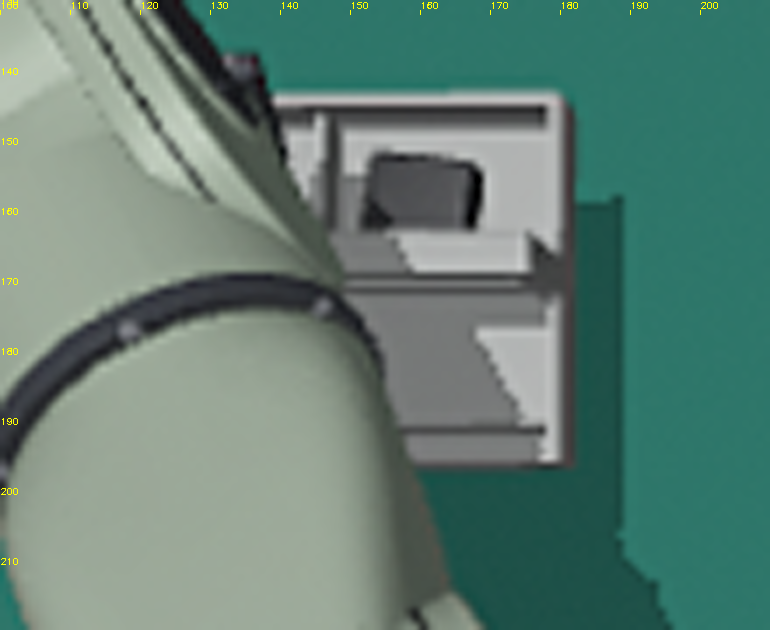

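View pics/sf.png

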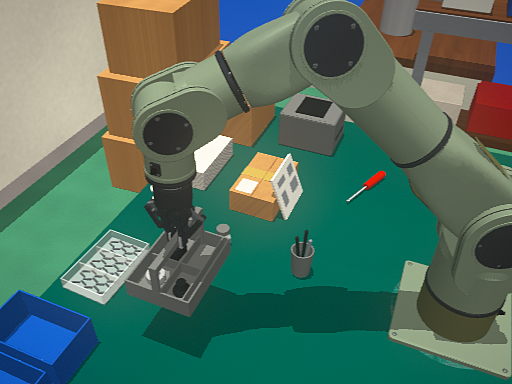

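The tray is held up, with the bushing, adapter and foot visible inside; the board is still leaning (side view (285,190)). I'll check level by comparing the observed rim corners with a level tray at that height.

```bash
python3 - <<'E'
from h import *
s=manip.get_image("side");t=manip.get_image("top")
print("pred level side/top")
for sx in(-1,1):
  for sy in(-1,1):
    P=(.5935+sx*.075,.2445+sy*.1,.191);print(sx,sy,proj(s,P),proj(t,P))
print("-x-y rim corner",two(t,(181.5,196.5),s,(229.5,238.5)))
def ony(d,u,v,y):
    r=ray(d,u,v); return d["eye"]+r*(y-d["eye"][1])/r[1]
print("+y rim corners", ony(s,188.5,303.5,.3445),ony(s,126,281,.3445), "+x-y top z from", )
print("bottom +y-x", ony(s,190,317,.3445), "bottom +y+x",ony(s,128,294,.3445))
print(manip.get_obs()['contact_force'],manip.get_obs()['t'])
E
python3 ang.py 273 180 285.5 219
```

```text
pred level side/top
-1 -1 [230.3993097  237.14095994] [179.61844569 196.61075331]
-1 1 [188.38617695 302.04164094] [108.13430365 196.9318332 ]
1 -1 [172.71035138 219.49167953] [180.13020855 144.06442505]
1 1 [124.29665238 279.05723235] [109.41491863 144.23951331]
-x-y rim corner (array([0.52093041, 0.14103331, 0.18229404]), np.float64(0.0028835262287153743))
+y rim corners [0.51861459 0.3445     0.18635686] [0.66516049 0.3445     0.18644472] +x-y top z from
bottom +y-x [0.51863499 0.3445     0.14252429] bottom +y+x [0.66795427 0.3445     0.14311127]
[-0.34760325  0.66532746 -5.51451039] 22.525
[ 0.52951794 -0.166       0.13299359] [ 0.48406479 -0.166       0.0012462 ] 0.33221561735004307 0.13936773140151656
```

The tray is level within about 0.02 rad and its underside is about 0.142 m up. I'll hold 1.5 s and hand in.

```bash
python3 -m handwheel '{"dp":[[0,0,0],[0,0,0],[0,0,0],[0,0,0],[0,0,0],[0,0,0],[0,0,0],[0,0,0],[0,0,0],[0,0,0],[0,0,0],[0,0,0]],"roll":[0,0,0,0,0,0,0,0,0,0,0,0]}';python3 - <<'E'
from h import *
print(manip.job_done())
s=manip.get_image("side"); cv2.imwrite("pics/end.png",s["pixels"][:,:,::-1])
E
```

```text
t: 24.08
position: [0.5944, 0.2475, 0.2553]
tcp_rot: [[0.002, 1.0, 0.021], [1.0, -0.002, -0.004], [-0.004, 0.021, -1.0]]
contact_force: [-0.1, 0.3, -5.1]
finger_gap: 0.015
the job is handed in; nothing more can be done
None
the job is handed in; nothing more can be done
```

I took the order board out of the slot, leaned it against the carton's -x face and let go. Then I lifted the tray by its handle bar and handed the job in at about 24 s, still holding it. No verdict was reported, and the picture I tried to take after handing in was refused.

**Last checks:**
- **Board:** it leans at about 0.33 rad with its bottom edge within about 1 mm of the bench, by the side camera. It stayed put after release.
- **Tray:** its underside is about 0.142 m up and it is level within about 0.02 rad, steady in the fingers, carrying about 5–6 N.
- **Parts and bystanders:** the bushing, adapter and foot were all visible inside. I moved no bystander, and the jar, cup and screwdriver look in place. The arm hid the can in the last side view, so I did not check it again.

**What did not go as planned:**
- **Pressing the bench:** while lowering the board, the force reading showed nothing until a larger step, then jumped briefly to 65 N, under the 120 N wrist limit. That left the tool tilted by about 0.02 rad. I lifted the board, moved it back and set it down again.
- **Bottom edge slid:** when tipping the board over, the last push slid its bottom edge about 8 mm. That set the lean at 0.33 rad rather than the 0.24 I planned, still inside the limits.
- **Height readings differ:** the two cameras and the arm's own reading put the tray's height 5–9 mm apart, well within the margin.

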